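# Shut the balance's draught shield and tare it

### The arm

A 7-joint arm with a two-finger parallel gripper is mounted at the origin on a cart in front of the work surface, level with it; the furniture and walls round the work are solid. World frame = base frame: x ahead of the robot, y to its left, z up, the work surface at z = 0. Lengths are in mm, angles in rad, forces in N, time in s.
With the tool pointing down it reaches from about 350 to 900 mm from the base axis. Payload 8.1 kg.
Tool frame: the origin (TCP) lies on the centre line of the jaws, within the pads' length; the fingertips stand robot.tip_reach ahead of it and the grasp point (between the pads) lies 5 mm behind it (robot.tip_reach is the distance from the TCP to the fingertips, in mm); z points along the fingers, x is the direction in which the jaws open and shut, and the axes are right-handed (so a half turn about z gives the same grasp; the last joint's range is limited). The gripper opens to 92 mm and grips with 3 to 60 N. Pads are 19 mm wide; open, the fingers measure 130 mm over their backs; the gripper's body (75 mm by 190 mm) begins 47 mm behind the grasp point.
Start: joints at [-1.252, 0.434, 0.025, 1.573, -0.012, 1.134, -0.075], TCP at [255.904, 570.223, 240.742] pointing down, gripper open.
Joint ranges: [-2.62, 2.62], [-0.44, 2.09], [-1.27, 1.32], [0.08, 2.57], [-1.32, 4.46], [0.12, 2], [-2.74, 2.74]. Speed limits (rad/s): [2.22, 2.22, 3.01, 3.01, 3.14, 3.14, 3.14].

### API

Orientations are given as a unit quaternion [x, y, z, w].
In Python, from workcell import robot, capture, camera_model, nets gives the robot as it stands.
- The arm moves only by the tool arm_command, never from a script. Its argument "series" is a list of rows, each a list of 7 numbers: the turn, a rotation vector about the world's x, y, z in degrees, then the shift along the world's x, y, z in m, then the finger opening in m, from 0 to 0.0918. A call has 1 to 20 rows; each row shifts and turns the commanded pose from where the row before left it; what a row does not reach is not made up. A row lasts 1/8 s, in which the tool goes at most 62.5 mm and 10.7 degrees, less where a joint would pass 70% of its speed; a pose out of reach is approached as far as the arm can. A call is refused whole if a number of a shift passes 0.0625 or a number of a turn 10.7, either way. A call with a gripper value outside its range is refused whole. The fingers move at their own pace and stop on an object; "force" is the grip in N (left out, the last holds). Time passes only in rows, so rows that do not move let the fingers close. It gives the time, the measured TCP pose, the force and the opening at its end, in the units of the state.
- robot.get_state(): the state, without advancing time (a new reading comes with each control period).
- capture(name): name is "side" or "top"; returns the picture (384x512x3 uint8, red, green, blue); there is no depth.
- camera_model(name): a dict with "fx", "fy", "cx", "cy" (pixels), "T" (4x4, takes a point from camera to world coordinates). Camera axes: x right, y up, looking along -z (the intrinsics and any distortion apply to the point x, -y, -z); pixel columns grow to the right and rows downward; lengths in mm; the calibration is good to about 2 mm. A picture is of the moment at which its call begins. camera_model takes no time and is no camera call.
- robot.job_done(): hands the job in, once; it reports no verdict.
Trained networks look in the newest picture that a camera, given by its name, has taken for a name from the list of things; names that differ only in an ending like _2 or _b are one class to them, and where a whole thing is asked for, a point or a joint stands for the part that bears it (a point fixed in the world has none). Each returns a list of dicts, best first, with "score" (0 to 1); they miss things now and then, are a little off and sometimes report something else, mostly with a low value. They report only what shows in the picture. A call takes as long as a camera call.
- nets.search_frame(camera, target): "uv" ([column, row] in pixels, amid what is visible of it).
- nets.spot_point(camera, target): "uv" ([column, row] in pixels: a listed point, or the origin of a listed thing).
The state is a dict: "t": time; "qpos": joint angles; "dq": joint speeds; "effort": joint torques, N m; "position": TCP position; "tcp_rot": TCP orientation; "wrist_force": force on the tool from outside, world axes, zero at the start; "torque": the same for the moment, N m; "finger_gap": finger opening in mm.
Only numpy, scipy, OpenCV 4.12 (cv2) and the standard library are available. Lean on these libraries where they do the work, as an engineer would, in place of code of your own. Each camera call takes 0.05 s, during which the arm holds its last target. There are 200 camera calls.

### The job

The empty dish on the pan of the bench balance is to be tared. With the fingertips, gently push the balance's glass top lid and its left-hand glass side door towards the front until both are fully shut, and only then press the tare key (the long bar key to the right, below the display) all the way down and let it spring back up. Do not slam or force the shield, pick nothing up, and leave the dish on the pan and the jar, vial and spatula beside it where they are.

Things in the scene. Friction and masses are not known exactly. Their poses are not given: they have to be found in the camera images.
- balance: Balance, fixed: 331 (x) x 204 (y) x 232 mm high; origin: centre of its underside, on the worktop. x: front (keypad, robot's side) to back; y: to the robot's left; z up. Glass chamber x -85..66, y +-87, frame top 203 mm high; then rear tower to x 168, y +-87, 203 high. Side panes: mid-plane y = +-94.5 mm, frames 6 thick, top 196 mm. The right one is fixed shut: its pull shows the shut place.
- balance_lid (a joint): Sliding glass top lid: m it stands open. 0 = fully shut (moved to the front, balance -x), up to 0.095 open (towards the back, +x). Slides with about 1.5 N friction, stays where it is left, rigid stop at 0. Its glass top face is 208 mm above the worktop, its edge frame 210 mm.
- lid_pull (a point): Middle of the lid's black upright pull bar: 9 mm thick (balance x), 60 wide (y), middle 221 and top 232 mm above the worktop, on a foot 20 (x) x 70 mm whose top is 211 mm above the worktop. Moves with the lid; axes as the balance's. Shut, it lies at balance x = -60 mm, y = 0. The lid is shut by pushing the bar's rear (+x) face towards -x.
- balance_door (a joint): Sliding glass left-hand side door (robot's left, balance +y): m it stands open. 0 = fully shut (moved to the front, balance -x), up to 0.095 open (towards the back). About 1.5 N friction, stays where it is left, rigid stop at 0.
- door_pull (a point): Middle of the left door's black upright pull fin, which stands out sideways (+y): 9 mm thick (balance x), out to y = 124 mm, 138 to 188 mm above the worktop; its foot on the glass, 18 mm (x), ends at y = 100. Site at y = 111, 163 mm above the worktop; axes as the balance's; moves with the door. Shut, at balance x = -60 mm. Shut the door by pushing the fin's rear (+x) face towards -x.
- balance_tare (a joint): Tare key: m pressed. 0 = up, 0.004 = fully down; sprung, 1 N to start and 3 N at the bottom; comes back up when let go.
- tare_key_top (a point): Middle of the top face of the tare key, the only long bar key, grey, 24 (x) x 58 mm (y), 8 mm proud of the keypad slope below the right part of the display, at balance x -143, y -50, z 60 mm. Moves with the key; its z axis, the key's outward normal, leans 0.21 rad from vertical to the front; pressing straight down works. The two other keys are small, round, flush, on the left.
- dish_middle (a point): Cream melamine weighing dish, 83 mm across, 38 mm high, loose on the pan (85 mm above the worktop); this point is half-way up it. Not to be moved.
- jar_middle (a point): White reagent jar with a black cap, 68 mm across, 132 mm high, loose on the worktop to the left of the balance, towards its back; point half-way up. Not to be moved.
- vial_middle (a point): Small capped vial, 21 mm across, 57 mm high, loose on the worktop to the left of the balance, towards its front; point half-way up. Not to be moved.
- spatula_middle (a point): Thin steel spatula, 173 x 8 x 8 mm, loose, lying on the worktop in front of the balance; point at its middle. Not to be moved.

How it is judged:
By the outcome, as a careful person would: the job done as asked, in the order asked, and still so for the second after the job is handed in, with the robot touching nothing.
It also fails if it takes over 58 s, if anything falls off the work surface, if the arm or the gripper's body presses on something with over 40 N, if the wrist force passes 120 N, or if a joint passes its speed limit or range.

## Working session

There is one attempt and no reset: what is moved stays moved. The work goes in short steps, Python scripts to look and compute and a tool call to move; the robot and the scene stay as the last step left them, time stands still between calls to the robot, and variables do not carry over. Pictures are saved under pics/ and viewed, about 8 in all and at most 12, crops included, and the job is handed in when it is done.

Besides the shell and the picture viewer there is one more tool, called as a command line: name --pt "numbers of a row" for each row, then --argument value for the rest. arm_command: Moves the arm, as the interface text tells. Its arguments: {"type":"object","properties":{"series":{"type":"array","items":{"type":"array","items":{"type":"number"}}},"force":{"type":"number"}},"required":["series"]}

```bash
ls; mkdir -p pics
python3 - <<'E'
from workcell import robot,capture,camera_model,nets
import cv2,numpy as np
print(robot.get_state(),robot.tip_reach)
for c in("side","top"):
    im=capture(c);cv2.imwrite(f"pics/{c}0.png",im[:,:,::-1])
    m=camera_model(c);print(c,{k:(np.round(v,3).tolist() if not isinstance(v,dict) else v) for k,v in m.items()})
    for t in["lid_pull","door_pull","tare_key_top","balance","dish_middle","jar_middle","vial_middle","spatula_middle"]:
        r=nets.spot_point(c,t);print(t,[(np.round(d["uv"],1).tolist(),round(d["score"],2)) for d in r[:2]])
E
```

```text
pics
{'t': 0.0, 'qpos': array([-1.25160457,  0.43517894,  0.02496427,  1.57407541, -0.0116239 ,
        1.13397426, -0.07511947]), 'dq': array([ 1.78602339e-03,  3.78485198e-04,  1.66472292e-03, -4.67198556e-05,
       -5.55628463e-04, -1.25086449e-03,  7.36138204e-04]), 'effort': array([ 7.73341289e-04, -6.67853951e+01,  9.85158384e-01, -3.14451993e+01,
       -6.06325851e-02,  4.28126310e-02,  1.28104075e-04]), 'position': array([255.71728726, 569.77723886, 239.98057763]), 'tcp_rot': array([ 8.39487441e-01,  5.43378579e-01, -5.94135659e-04,  4.50211295e-04]), 'wrist_force': array([-0.85062621, -0.39690874,  0.41088691]), 'torque': array([ 0.01534096, -0.02607899, -0.02304685]), 'finger_gap': 91.49295047023952} 14.0
side {'fx': 389.807, 'fy': 389.807, 'cx': 251.973, 'cy': 199.3, 'T': [[-0.954, 0.231, -0.191, 369.374], [-0.299, -0.766, 0.57, 569.187], [-0.014, 0.601, 0.799, 816.824], [0.0, 0.0, 0.0, 1.0]]}
lid_pull [([254.8, 127.1], 0.91)]
door_pull [([246.4, 183.8], 0.62)]
tare_key_top [([308.9, 167.8], 0.66)]
balance [([250.8, 191.2], 0.93)]
dish_middle [([255.5, 161.8], 0.76)]
jar_middle [([203.1, 222.3], 0.82), ([250.1, 189.9], 0.64)]
vial_middle [([277.6, 242.5], 0.56)]
spatula_middle []
top {'fx': 477.929, 'fy': 477.929, 'cx': 263.204, 'cy': 189.093, 'T': [[-0.181, 0.937, -0.3, 227.176], [-0.983, -0.173, 0.053, 109.644], [-0.002, 0.305, 0.952, 1123.796], [0.0, 0.0, 0.0, 1.0]]}
lid_pull [([309.2, 157.4], 0.75)]
door_pull [([258.3, 182.0], 0.87)]
tare_key_top [([343.8, 225.7], 0.75)]
balance [([300.6, 181.6], 0.95)]
dish_middle [([304.1, 170.1], 0.56)]
jar_middle [([225.7, 163.2], 0.85)]
vial_middle [([246.7, 232.5], 0.49)]
spatula_middle [([328.4, 260.2], 0.76)]
```

```bash
cat > h.py <<'E'
import numpy as np
from workcell import robot,capture,camera_model,nets
C={c:camera_model(c) for c in("side","top")}
def proj(c,P):
    m=C[c];T=np.array(m["T"]);p=T[:3,:3].T@(np.array(P,float)-T[:3,3]);return np.array([m["cx"]+m["fx"]*p[0]/-p[2],m["cy"]+m["fy"]*-p[1]/-p[2]])
E
python3 - <<'E'
from h import *
import cv2
from scipy.optimize import least_squares
side=dict(lid=(254.8,127.1),door=(246.4,183.8),tare=(308.9,167.8),bal=(250.8,191.2),dish=(255.5,161.8),jar=(203.1,222.3),vial=(277.6,242.5))
top=dict(lid=(309.2,157.4),door=(258.3,182),tare=(343.8,225.7),bal=(300.6,181.6),dish=(304.1,170.1),jar=(225.7,163.2),vial=(246.7,232.5))
for k in side:
    r=least_squares(lambda P:np.r_[proj("side",P)-side[k],proj("top",P)-top[k]],[550,0,100]);print(k,r.x.round(1),r.fun.round(1))
def pts(v):
    x,y,a,l,d=v;R=np.array([[np.cos(a),-np.sin(a)],[np.sin(a),np.cos(a)]])
    B=dict(lid=(-60+l,0,221),door=(-60+d,111,163),tare=(-143,-50,60),bal=(0,0,0))
    return {k:np.r_[R@b[:2]+[x,y],b[2]] for k,b in B.items()}
def f(v):
    p=pts(v);return np.concatenate([np.r_[proj("side",p[k])-side[k],proj("top",p[k])-top[k]] for k in p])
r=least_squares(f,[550,0,0,50,50],loss="soft_l1",x_scale=[10,10,.1,10,10])
print("pose",r.x.round(3),f(r.x).round(1))
for k,p in pts(r.x).items():print(k,p.round(1))
for c,(u,v,w,h) in dict(side=(120,60,300,225),top=(150,90,300,225)).items():
    im=cv2.imread(f"pics/{c}0.png")[v:v+h,u:u+w]
    cv2.imwrite(f"pics/{c}0c.png",cv2.resize(im,(800,600),interpolation=cv2.INTER_CUBIC))
E
```

```text
lid [561.8 -44.5 224.2] [ 0.9  0.5 -0.1 -1. ]
door [549.8  62.8 157.7] [ 0.4  0.2 -0.  -0.4]
tare [ 442.2 -115.8   54. ] [-0.7 -0.4  0.   0.7]
bal [583.4 -49.5 -13.6] [-1.6 -0.8  0.1  1.6]
dish [568.  -44.9 114. ] [-1.8 -1.   0.2  1.9]
jar [640.4 126.   59.8] [-0.6 -0.3  0.1  0.6]
vial [468.9 106.4  24.7] [-2.3 -1.3  0.1  2.6]
pose [ 5.77035e+02 -4.41870e+01  1.35000e-01  4.58950e+01  4.61590e+01] [ 0.6  1.   0.4 -1.1  0.8 -0.8 -0.5 -0.5 -0.7 -1.1 -0.8  0.4  0.  -1.9
 -1.   2.7]
lid [563.1 -46.1 221. ]
door [548.4  63.9 163. ]
tare [ 442.1 -113.    60. ]
bal [577.  -44.2   0. ]
```

View pics/side0c.png

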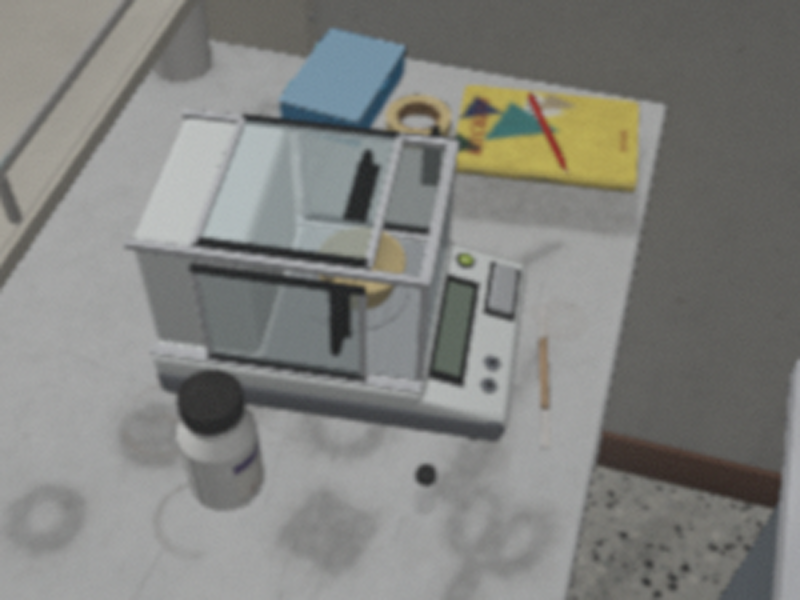

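View pics/top0c.png

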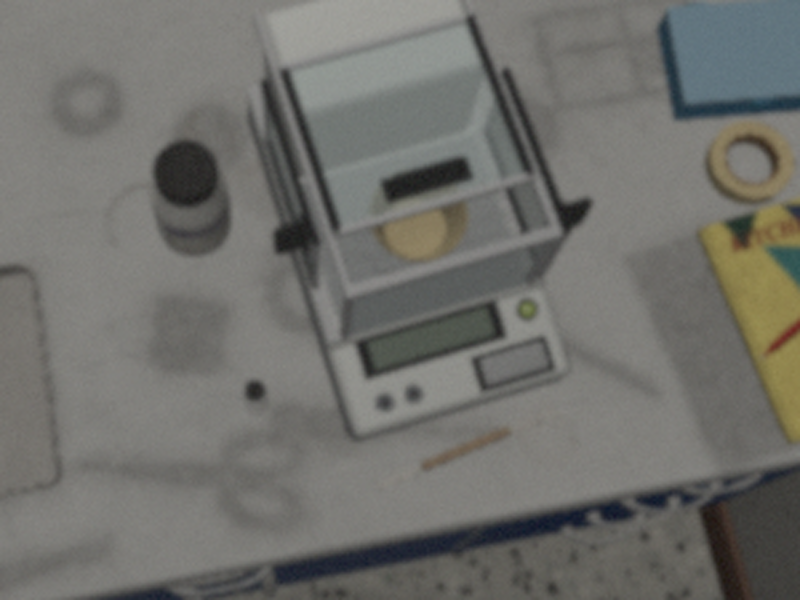

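arm_command --pt "0 0 0 0 0 0.03 0" --pt "0 0 0 0 0 0.03 0" --pt "0 0 -4.15 0.0235 -0.0355 0 0" --pt "0 0 -4.15 0.0235 -0.0355 0 0" --pt "0 0 -4.15 0.0235 -0.0355 0 0" --pt "0 0 -4.15 0.0235 -0.0355 0 0" --pt "0 0 -4.15 0.0235 -0.0355 0 0" --pt "0 0 -4.15 0.0235 -0.0355 0 0" --pt "0 0 -4.15 0.0235 -0.0355 0 0" --pt "0 0 -4.15 0.0235 -0.0355 0 0" --pt "0 0 -4.15 0.0235 -0.0355 0 0" --pt "0 0 -4.15 0.0235 -0.0355 0 0" --pt "0 0 -4.15 0.0235 -0.0355 0 0" --pt "0 0 -4.15 0.0235 -0.0355 0 0" --pt "0 0 -4.15 0.0235 -0.0355 0 0" --pt "0 0 -4.15 0.0235 -0.0355 0 0" --pt "0 0 0 0 0 0 0" --pt "0 0 0 0 0 0 0" --force 20

```text
t: 3.15
position: [584.7, 73.8, 300.6]
tcp_rot: [0.998, 0.068, -0.0, -0.0]
wrist_force: [-0.6, 0.2, -0.7]
finger_gap: 0.5
```

arm_command --pt "0 0 0 0 0 -0.03 0" --pt "0 0 0 0 0 -0.03 0" --pt "0 0 0 0 0 0 0"

```text
t: 3.52
position: [583.0, 74.7, 239.0]
tcp_rot: [0.998, 0.069, -0.002, -0.0]
wrist_force: [-0.1, -0.7, 0.3]
finger_gap: 0.6
```

Run:
```python
from h import *
import cv2
ims=[]
for c,(u,v) in dict(side=(150,60),top=(190,60)).items():
    im=capture(c)[:,:,::-1][v:v+200,u:u+150];ims.append(cv2.resize(im,(400,533),interpolation=cv2.INTER_CUBIC))
cv2.imwrite("pics/a1.png",np.hstack(ims))
```

```text
(no output)
```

View pics/a1.png

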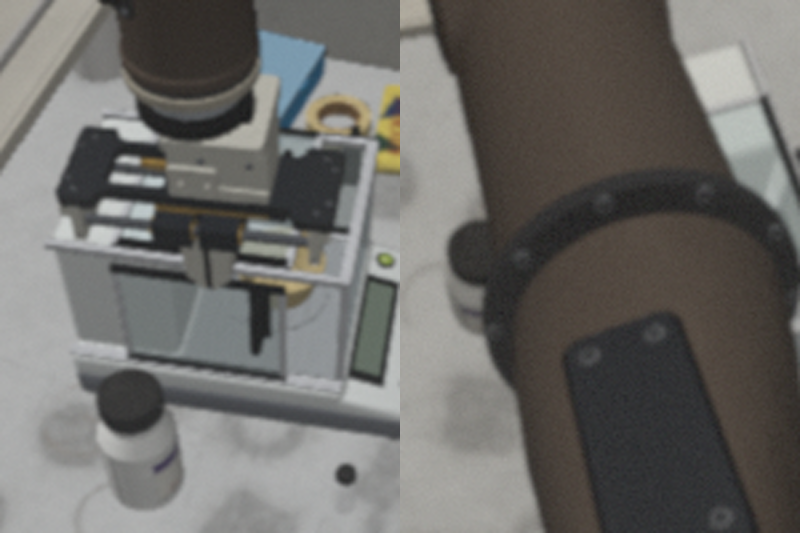

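arm_command --pt "0 0 0 0 0 -0.02 0" --pt "0 0 0 0 0 -0.02 0" --pt "0 0 0 0 0 -0.02 0" --pt "0 0 0 0 0 0 0" --pt "0 0 0 0 0 0 0"

```text
t: 4.25
position: [585.8, 73.5, 182.3]
tcp_rot: [0.998, 0.068, 0.001, -0.0]
wrist_force: [0.2, -0.4, -0.1]
finger_gap: 0.4
```

arm_command --pt "0 0 0 -0.004 -0.00054 0 0" --pt "0 0 0 -0.004 -0.00054 0 0" --pt "0 0 0 -0.004 -0.00054 0 0" --pt "0 0 0 -0.004 -0.00054 0 0" --pt "0 0 0 -0.004 -0.00054 0 0" --pt "0 0 0 -0.004 -0.00054 0 0" --pt "0 0 0 -0.004 -0.00054 0 0"

```text
t: 5.12
position: [556.7, 69.6, 180.8]
tcp_rot: [0.998, 0.067, 0.0, -0.0]
wrist_force: [1.9, 0.3, 1.0]
finger_gap: 0.7
```

arm_command --pt "0 0 0 -0.004 -0.00054 0 0" --pt "0 0 0 -0.004 -0.00054 0 0" --pt "0 0 0 -0.004 -0.00054 0 0" --pt "0 0 0 -0.004 -0.00054 0 0" --pt "0 0 0 -0.002 -0.00027 0 0" --pt "0 0 0 -0.002 -0.00027 0 0"

```text
t: 5.88
position: [536.7, 66.7, 180.7]
tcp_rot: [0.998, 0.067, -0.0, 0.0]
wrist_force: [2.4, 2.5, -0.8]
finger_gap: 0.4
```

arm_command --pt "0 0 0 -0.0015 -0.0002 0 0" --pt "0 0 0 -0.0015 -0.0002 0 0"

```text
t: 6.12
position: [533.8, 66.3, 180.7]
tcp_rot: [0.998, 0.067, 0.0, 0.0]
wrist_force: [1.3, 1.3, -0.3]
finger_gap: 0.5
```

arm_command --pt "0 0 0 -0.0015 -0.0002 0 0" --pt "0 0 0 -0.0015 -0.0002 0 0"

```text
t: 6.38
position: [530.8, 65.9, 180.7]
tcp_rot: [0.998, 0.067, 0.0, 0.0]
wrist_force: [0.4, 1.4, -0.1]
finger_gap: 0.4
```

arm_command --pt "0 0 0 -0.001 -0.0001 0 0" --pt "0 0 0 -0.001 -0.0001 0 0" --pt "0 0 0 -0.001 -0.0001 0 0"

```text
t: 6.75
position: [527.9, 65.6, 180.7]
tcp_rot: [0.998, 0.067, 0.0, 0.0]
wrist_force: [2.6, 0.1, -1.4]
finger_gap: 0.3
```

arm_command --pt "0 0 0 -0.001 -0.0001 0 0" --pt "0 0 0 -0.001 -0.0001 0 0"

```text
t: 7.0
position: [527.1, 65.5, 180.9]
tcp_rot: [0.998, 0.067, 0.001, 0.0]
wrist_force: [8.4, 2.2, -6.5]
finger_gap: 0.2
```

arm_command --pt "0 0 0 -0.0005 0 0 0" --pt "0 0 0 0 0 0 0"

```text
t: 7.25
position: [527.1, 65.5, 181.1]
tcp_rot: [0.998, 0.067, 0.002, 0.0]
wrist_force: [7.2, 1.0, -6.0]
finger_gap: 0.4
```

arm_command --pt "0 0 0 0.008 0.001 0 0" --pt "0 0 0 0 0 0.02 0" --pt "0 0 0 0 0 0.04 0" --pt "0 0 0 0 0 0.04 0" --pt "0 0 10 0.0065 -0.0121 0 0" --pt "0 0 10 0.0065 -0.0121 0 0" --pt "0 0 10 0.0065 -0.0121 0 0" --pt "0 0 10 0.0065 -0.0121 0 0" --pt "0 0 10 0.0065 -0.0121 0 0" --pt "0 0 10 0.0065 -0.0121 0 0" --pt "0 0 10 0.0065 -0.0121 0 0" --pt "0 0 10 0.0065 -0.0121 0 0" --pt "0 0 10 0.0065 -0.0121 0 0" --pt "0 0 0 0 0 0 0" --pt "0 0 0 0 0 0 0"

```text
t: 9.12
position: [591.5, -42.0, 280.5]
tcp_rot: [0.659, 0.752, -0.0, -0.001]
wrist_force: [1.3, -0.6, 0.2]
finger_gap: 0.4
```

Run:
```python
from h import *
import cv2
print(robot.get_state()["qpos"].round(2))
im=capture("side")[:,:,::-1][60:285,130:430];cv2.imwrite("pics/a2.png",cv2.resize(im,(800,600),interpolation=cv2.INTER_CUBIC))
for t in("door_pull","lid_pull"):print(t,nets.spot_point("side",t))
```

```text
[-0.17  0.35  0.21  1.61 -0.08  1.19  1.76]
door_pull [{'uv': [266.7, 187.4], 'score': 0.71}]
lid_pull []
```

View pics/a2.png

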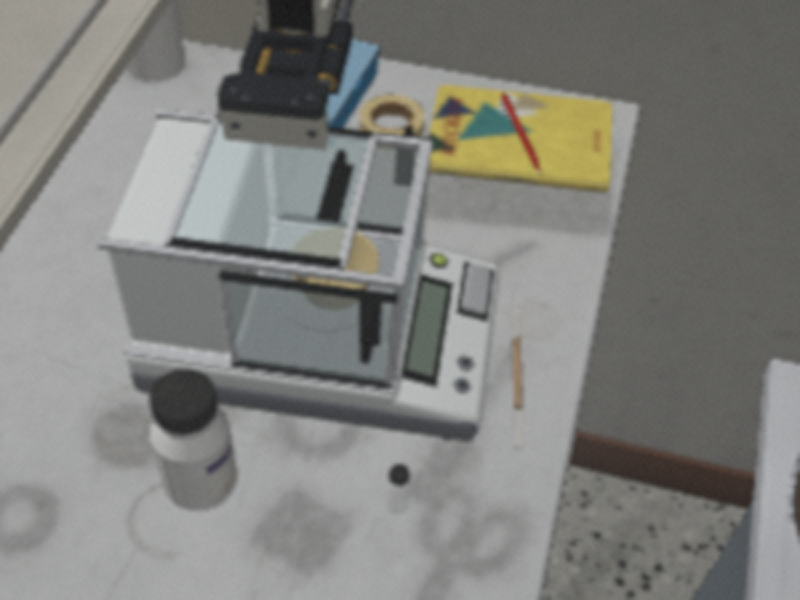

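The door now reaches the front post, with its fin at about (370,325) in the crop. The lid is still open, with its pull at about (338,185), and the gripper is above and behind it.

arm_command --pt "0 0 0 0 0 -0.02 0" --pt "0 0 0 0 0 -0.02 0" --pt "0 0 0 0 0 -0.009 0" --pt "0 0 0 0 0 0 0" --pt "0 0 0 0 0 0 0"

```text
t: 9.9
position: [592.4, -42.4, 232.6]
tcp_rot: [0.658, 0.753, 0.0, 0.0]
wrist_force: [0.2, 0.1, 0.7]
finger_gap: 0.3
```

arm_command --pt "0 0 0 -0.004 -0.00054 0 0" --pt "0 0 0 -0.004 -0.00054 0 0" --pt "0 0 0 -0.004 -0.00054 0 0" --pt "0 0 0 -0.004 -0.00054 0 0" --pt "0 0 0 -0.004 -0.00054 0 0" --pt "0 0 0 -0.004 -0.00054 0 0"

```text
t: 10.65
position: [567.9, -45.6, 231.9]
tcp_rot: [0.658, 0.753, 0.0, 0.0]
wrist_force: [1.2, 0.8, 0.5]
finger_gap: 0.2
```

arm_command --pt "0 0 0 -0.004 -0.00054 0 0" --pt "0 0 0 -0.004 -0.00054 0 0" --pt "0 0 0 -0.004 -0.00054 0 0" --pt "0 0 0 -0.004 -0.00054 0 0" --pt "0 0 0 -0.004 -0.00054 0 0" --pt "0 0 0 -0.003 -0.0004 0 0" --pt "0 0 0 -0.002 -0.00027 0 0"

```text
t: 11.52
position: [542.6, -49.1, 231.7]
tcp_rot: [0.658, 0.753, -0.0, -0.0]
wrist_force: [0.9, 0.9, -0.5]
finger_gap: 0.3
```

arm_command --pt "0 0 0 -0.0015 -0.0002 0 0" --pt "0 0 0 -0.0015 -0.0002 0 0" --pt "0 0 0 -0.0015 -0.0002 0 0"

```text
t: 11.9
position: [538.3, -49.7, 231.7]
tcp_rot: [0.658, 0.753, 0.0, -0.0]
wrist_force: [1.8, 1.6, -0.5]
finger_gap: 0.0
```

arm_command --pt "0 0 0 -0.001 -0.0001 0 0" --pt "0 0 0 -0.001 -0.0001 0 0"

```text
t: 12.15
position: [536.4, -49.9, 231.7]
tcp_rot: [0.658, 0.753, 0.0, -0.0]
wrist_force: [1.1, 1.4, -0.1]
finger_gap: 0.6
```

arm_command --pt "0 0 0 -0.001 -0.0001 0 0" --pt "0 0 0 -0.001 -0.0001 0 0"

```text
t: 12.4
position: [534.3, -50.1, 231.7]
tcp_rot: [0.658, 0.753, -0.0, 0.0]
wrist_force: [1.3, 1.6, 0.2]
finger_gap: 0.5
```

arm_command --pt "0 0 0 -0.001 -0.0001 0 0" --pt "0 0 0 -0.001 -0.0001 0 0"

```text
t: 12.65
position: [533.9, -50.1, 231.9]
tcp_rot: [0.658, 0.753, 0.001, 0.001]
wrist_force: [10.4, 1.2, -6.5]
finger_gap: 0.0
```

arm_command --pt "0 0 0 0.01 0.001 0 0" --pt "0 0 0 0 0 0.03 0" --pt "0 0 0 0 0 0.04 0" --pt "0.4 -3 0 -0.0202 -0.0128 0 0" --pt "0.4 -3 0 -0.0202 -0.0128 0 0" --pt "0.4 -3 0 -0.0202 -0.0128 0 0" --pt "0.4 -2.9 0 -0.0202 -0.0128 0 0" --pt "0 0 0 -0.0202 -0.0128 0 0" --pt "0 0 0 0 0 0 0" --pt "0 0 0 0 0 0 0"

```text
t: 13.9
position: [442.2, -113.0, 302.0]
tcp_rot: [0.654, 0.749, 0.079, 0.069]
wrist_force: [0.3, -0.4, 0.5]
finger_gap: 0.8
```

Run:
```python
from h import *
import cv2
ims=[]
for c,(u,v) in dict(side=(180,60),top=(210,100)).items():
    im=capture(c)[:,:,::-1][v:v+200,u:u+150];ims.append(cv2.resize(im,(400,533),interpolation=cv2.INTER_CUBIC))
    for t in("door_pull","lid_pull","tare_key_top","balance"):print(c,t,[(np.round(d["uv"],1),round(d["score"],2)) for d in nets.spot_point(c,t)[:1]])
cv2.imwrite("pics/a3.png",np.hstack(ims))
a=.135;R=np.array([[np.cos(a),-np.sin(a)],[np.sin(a),np.cos(a)]])
for n,b in dict(lid=(-60,0,221),door=(-60,111,163),tare=(-143,-50,60)).items():
    P=np.r_[R@b[:2]+[578.5,-44.2],b[2]];print(n,P.round(1),proj("side",P).round(1),proj("top",P).round(1))
```

```text
side door_pull [(array([266.6, 183.9]), 0.65)]
side lid_pull [(array([277.9, 132. ]), 0.65)]
side tare_key_top [(array([308. , 165.8]), 0.5)]
side balance [(array([202.8, 222.6]), 0.64)]
top door_pull [(array([266.9, 199.6]), 0.92)]
top lid_pull [(array([314.6, 176.4]), 0.83)]
top tare_key_top [(array([343.6, 227.6]), 0.75)]
top balance [(array([327.2, 258.9]), 0.27)]
lid [519.  -52.3 221. ] [275.3 130.2] [317.2 175.9]
door [504.1  57.7 163. ] [267.6 185.4] [264.5 200.7]
tare [ 443.5 -113.    60. ] [307.7 166.5] [342.9 225.4]
```

View pics/a3.png

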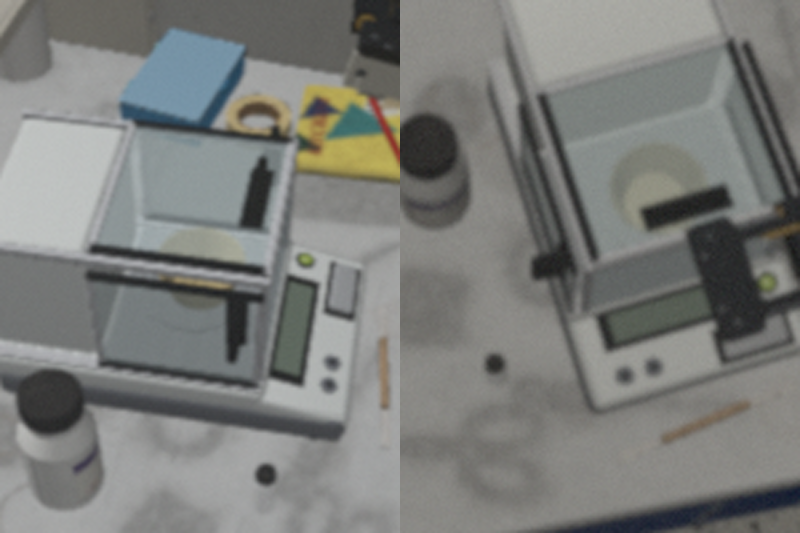

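Both are shut: the lid's front edge lies on the front frame and the door is against the front post. The tare key matches the prediction, at (308,166) in the side view and (343,226) in the top view.

arm_command --pt "0 0 0 -0.001 0 -0.035 0" --pt "0 0 0 0 0 -0.04 0" --pt "0 0 0 0 0 -0.04 0" --pt "0 0 0 0 0 -0.04 0" --pt "0 0 0 0 0 -0.03 0" --pt "0 0 0 0 0 -0.02 0" --pt "0 0 0 0 0 0 0" --pt "0 0 0 0 0 0 0"

```text
t: 15.4
position: [440.9, -113.4, 97.4]
tcp_rot: [0.654, 0.749, 0.079, 0.069]
wrist_force: [0.2, -0.5, -0.2]
finger_gap: 0.4
```

Run:
```python
from h import *
import cv2
s=robot.get_state();print(s["position"],s["tcp_rot"])
im=capture("side")[:,:,::-1][110:222,240:390];cv2.imwrite("pics/a4.png",cv2.resize(im,(800,597),interpolation=cv2.INTER_CUBIC))
```

```text
[ 440.89645131 -113.43973049   97.43172754] [0.65427632 0.74893318 0.07892105 0.0692319 ]
```

View pics/a4.png

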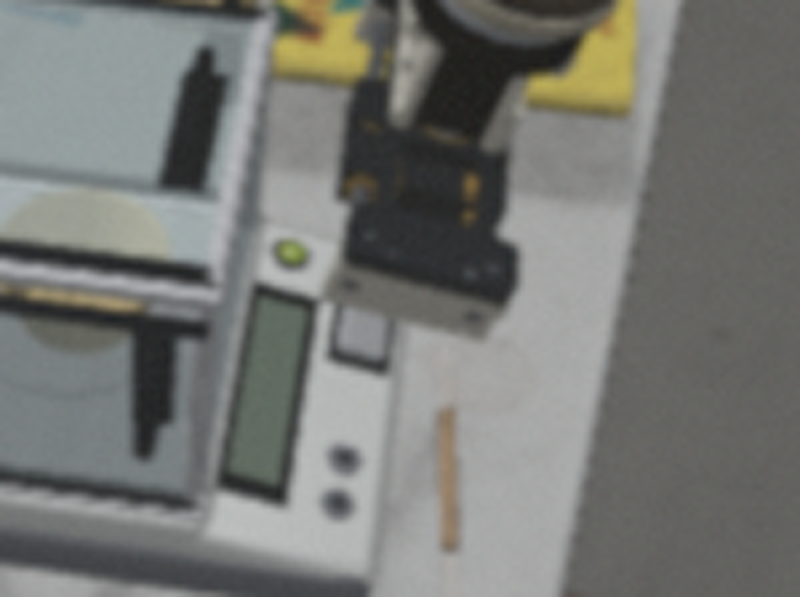

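The gripper sits over the key, which shows partly at (360,335), and hides the fingertips. The chamber is clear.

arm_command --pt "0 0 0 0 0 -0.01 0" --pt "0 0 0 0 0 -0.008 0" --pt "0 0 0 0 0 -0.002 0" --pt "0 0 0 0 0 -0.001 0"

```text
t: 15.95
position: [440.2, -113.3, 75.5]
tcp_rot: [0.654, 0.749, 0.079, 0.069]
wrist_force: [0.1, -0.4, 0.7]
finger_gap: 0.8
```

arm_command --pt "0 0 0 0 0 -0.001 0" --pt "0 0 0 0 0 -0.001 0"

```text
t: 16.2
position: [440.6, -113.3, 73.9]
tcp_rot: [0.654, 0.749, 0.079, 0.069]
wrist_force: [0.1, -0.9, 1.2]
finger_gap: 0.7
```

arm_command --pt "0 0 0 0 0 -0.001 0" --pt "0 0 0 0 0 -0.001 0"

```text
t: 16.45
position: [441.0, -113.3, 72.0]
tcp_rot: [0.654, 0.749, 0.079, 0.069]
wrist_force: [1.1, 0.5, 2.8]
finger_gap: 0.6
```

arm_command --pt "0 0 0 0 0 -0.001 0" --pt "0 0 0 0 0 -0.001 0"

```text
t: 16.7
position: [441.1, -113.3, 70.3]
tcp_rot: [0.654, 0.749, 0.079, 0.069]
wrist_force: [-4.1, 0.8, 22.7]
finger_gap: 0.5
```

The key has bottomed out. I'll release it and retreat.

arm_command --pt "0 0 0 0 0 0 0" --pt "0 0 0 0 0 0.004 0" --pt "0 0 0 0 0 0.01 0" --pt "0 0 0 0 0 0.03 0" --pt "0 0 0 0 0 0.04 0" --pt "0 0 0 0 0 0.04 0" --pt "0 0 0 0 0 0.05 0" --pt "0 0 0 0 0 0.05 0" --pt "0 0 0 0 -0.04 0 0" --pt "0 0 0 0 -0.04 0 0" --pt "0 0 0 0 -0.04 0 0" --pt "0 0 0 0 -0.04 0 0" --pt "0 0 0 0 0 0 0" --pt "0 0 0 0 0 0 0"

```text
t: 18.45
position: [439.9, -272.5, 293.5]
tcp_rot: [0.654, 0.749, 0.079, 0.068]
wrist_force: [0.4, 1.0, -0.2]
finger_gap: 0.7
```

Run:
```python
from h import *
import cv2
ims=[]
for c,(u,v) in dict(side=(180,60),top=(210,100)).items():
    im=capture(c)[:,:,::-1][v:v+200,u:u+150];ims.append(cv2.resize(im,(400,533),interpolation=cv2.INTER_CUBIC))
    for t in("door_pull","lid_pull","tare_key_top","jar_middle","vial_middle","spatula_middle","dish_middle"):print(c,t,[(np.round(d["uv"],1),round(d["score"],2)) for d in nets.spot_point(c,t)[:1]])
cv2.imwrite("pics/a5.png",np.hstack(ims))
```

```text
side door_pull [(array([264.9, 185.1]), 0.65)]
side lid_pull [(array([277.2, 130.1]), 0.86)]
side tare_key_top [(array([306.9, 165.7]), 0.5)]
side jar_middle [(array([204.5, 225.3]), 0.59)]
side vial_middle [(array([278.9, 243.5]), 0.58)]
side spatula_middle [(array([325.1, 196.2]), 0.57)]
side dish_middle [(array([255.5, 164.4]), 0.36)]
top door_pull [(array([263.9, 201.7]), 0.64)]
top lid_pull [(array([315.9, 175.8]), 0.78)]
top tare_key_top []
top jar_middle [(array([223.8, 161.3]), 0.87)]
top vial_middle [(array([244. , 235.2]), 0.55)]
top spatula_middle [(array([327.6, 260. ]), 0.56)]
top dish_middle []
```

View pics/a5.png

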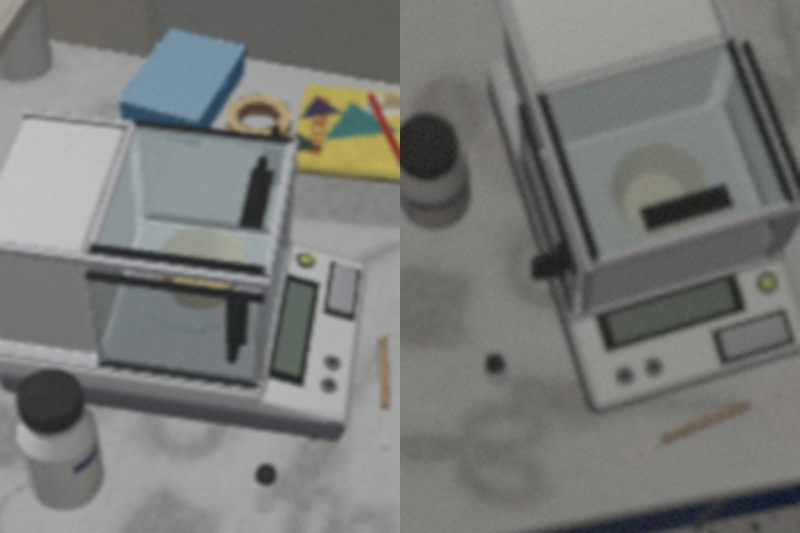

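The lid and door are shut, the key is up, and everything else is in place. The arm is clear.

```bash
python3 -c "
from workcell import robot
print(robot.job_done())"
```

```text
the job is handed in; nothing more can be done
None
```

I shut the side door first, then the lid, and only then pressed the tare key and let it spring back. I moved the arm clear and handed the job in at about 19 s.

- **Door and lid:** I pushed each with closed fingertips, slowing to 1 mm steps until it met its stop. The force rose from about 2 N to 8 N on the door and 10 N on the lid. Both stopped within 2 mm of the predicted shut position.
- **Tare key:** The fingertips met it at about TCP z 74 mm and it bottomed at about 70 mm, so it travelled close to the full 4 mm. The force reached 23 N briefly at the bottom, because I stepped slightly past the stop.
- **Last pictures:** Lid and door appear shut and the key is back up. The jar, vial, spatula and dish appear where they were, and the robot is touching nothing.
- **Checks that failed:** In the final top view the network did not report the key or the dish. Both show in the picture, and the side view placed both where they had been. The fingertips were hidden from the camera during the press, so that the key went fully down rests on the force and travel readings.

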